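# Lock the leaf-strainer cassette back into the gongfu tray's drain well

### The arm

A 7-joint arm with a two-finger parallel gripper is mounted at the origin on the work surface. World frame = base frame: x ahead of the robot, y to its left, z up, the work surface at z = 0. Lengths are in m, angles in rad, forces in N, time in s.
With the tool pointing down it reaches from about 0.4 to 0.85 m from the base axis. Payload 4.5 kg.
Tool frame: the origin (TCP) lies between the finger pads; the fingertips stand 22 mm ahead of it and the grasp point (between the pads) lies 3 mm ahead of it; z points along the fingers, x is the direction in which the jaws open and shut, and the axes are right-handed (so a half turn about z gives the same grasp; the last joint's range is limited). The gripper opens to 88 mm and grips with 3 to 60 N. Pads are 18 mm wide; open, the fingers measure 123 mm over their backs; the gripper's body (75 mm by 187 mm) begins 45 mm behind the grasp point.
Start: joints at [-1.121, 0.689, -0.195, 1.565, 0.157, 0.902, -0.215], TCP at [0.252, 0.572, 0.261] pointing down, gripper open.
Joint ranges: [-3.01, 3.01], [-0.46, 2.08], [-1.47, 1.51], [0.13, 2.56], [-1, 4.14], [0.04, 2.09], [-2.66, 2.66]. Speed limits (rad/s): [2.57, 2.57, 3.14, 3.14, 3.14, 3.14, 3.14].

### API

Orientations are given as a rotation vector (axis times angle).
In Python, from workcell import robot gives the robot as it stands.
- The arm moves only by the shell command python3 -m handwheel 'ROWS'. ROWS is JSON, a list of rows, each a list of 7 numbers: the opening, from 0 (shut) to 1 (fully open), then the shift along the tool's x, y, z in m, then the turn, a rotation vector about the tool's x, y, z in degrees. A call has 1 to 5 rows; each row is the pose to reach, as a shift and turn from the pose commanded when the call began, along the tool's axes at that moment; what a row does not reach only later rows make up. A row lasts 1/10 s, in which the tool goes at most 50 mm and 8.59 degrees, less where a joint would pass 70% of its speed; a pose out of reach is approached as far as the arm can. A call with a gripper value outside its range is refused whole. The fingers move at their own pace and stop on an object; the grip force is fixed at half the most. Time passes only in rows, so rows that repeat a pose let the fingers close. It gives the time, the measured TCP pose, the force and the opening at its end, in the units of the state.
- robot.get_state(): the state, without advancing time (a new reading comes with each control period).
- robot.grab_frame(name): name is "scene" or "top"; returns a dict with "frame" (420x560x3 uint8, red, green, blue), "camera_matrix" (3x3 intrinsics, pixels), "world_to_cam" (4x4, takes a point from world to camera coordinates). Camera axes: x right, y down, z forward; pixel columns grow to the right and rows downward; lengths in m; the calibration is good to about 2 mm. A picture is of the moment at which its call begins. There is no depth.
- robot.hand_in(): hands the job in, once; it reports no verdict.
The state is a dict: "time_s": time; "joint_positions": joint angles; "dq": joint speeds; "joint_efforts": joint torques, N m; "ee_pos": TCP position; "tcp_rot": TCP orientation; "contact_force": force on the tool from outside, world axes, zero at the start; "ft_torque": the same for the moment, N m; "gripper_width": finger opening in m.
Only numpy, scipy, OpenCV 4.12 (cv2) and the standard library are available. Lean on these libraries where they do the work, as an engineer would, in place of code of your own. Each camera call takes 0.05 s, during which the arm holds its last target. There are 200 camera calls.

### The job

Put the rinsed strainer cassette back: take it from the bamboo drip rack, lower it into the slot of the tray's drain well so that it rests on the two open levers, then swing the levers inward by turns, part way each, so that it is drawn down level onto its seal without cocking, until both levers are firmly home against their stops. Use finger pressure only, never forcing a lever or the cassette, and leave the tea things undisturbed.

Things in the scene. Friction and masses are not known exactly. Their poses are not given: they have to be found in the camera images.
- tray: Fixed walnut tea tray, 340 (its x) x 400 (its y) x 72 mm high; slatted deck top 66 mm up. Origin under its centre; +x away from the robot at yaw 0, +y its left. The strainer well is a slot along tray y at tray x = -90 mm, in a stainless flange 68 x 230 mm.
- well_seat (a point): Point in the well, on tray (-90, 0, 14) mm, axes as the tray: where the cassette's foot lies when fully seated. U-channels at the slot's ends guide the cassette: clear width 114 mm along y, 10.5 mm along x, flared mouths up to 74 mm above the table. Sprung rubber seal pads meet the foot 4.5 mm above the seat; pressing it home takes about 30 N in all.
- cassette: Loose flat upright leaf strainer, stainless, 0.15 to 0.3 kg. Origin: centre of its foot; z up, y along its width; same either way round. Frame 110 (y) x 8 (x) x 64 mm high (lowest 4 mm: 106 x 6). On it a bar 136 (y) x 8 x 5 mm at z 63 to 68, whose ends are the ears, jutting 13 mm; on its middle a grip tab 44 (y) x 8 (x) x 30 mm at z 68 to 98, pinched across x.
- cassette_tab (a point): Centre of the cassette's grip tab, 83 mm above its foot; axes as the cassette. In its guides the cassette binds when cocked about 0.12 rad (one ear 16 mm lower than the other), so neither lever can go all the way in while the other is still wide open.
- rack: Fixed bamboo drip rack, base 70 (x) x 160 (y) x 12 mm, origin under its centre, left or right of the tray. The cassette stands on it along rack y between dowels 40 mm tall at y = -40 and +40 mm, with shorter ones past its ends.
- lever_left (a joint): Angle of the left lever (tray +y end), rad: 0 = fully home (handle upright, rigid stop), grows as the handle leans outward, 1.05 = fully open. Its stiff hinge (0.35 N m) stays where left; pushed inward at the pad it takes about 6 to 12 N. It bends if pushed with more than 25 N.
- lever_left_hinge (a point): Hinge of the left lever: 84 mm from the well's middle, 82 mm above the table, axis along tray x; axes as the tray. The lever is a stainless bell crank: a straight handle 62 mm up from the hinge, and a forked jaw 22 mm long pointing to the cassette.
- lever_left_pad (a point): Middle of the outer face of the left lever's finger pad (26 along x, 7 thick, 16 mm tall, atop the handle): 55 mm up the handle from the hinge, 3.5 mm outward.
- lever_left_jaw (a point): Tip of the upper claw of the left lever's jaw, 22 mm from the hinge. With the lever open beyond 0.9 rad an ear passes down beside the claw and rests on the lower toe, 16 to 19 mm above its seated height; as the lever swings in, claw and toe take the ear down with them, about 16 mm per rad near home.
- lever_right (a joint): Angle of the right lever (tray -y end), rad: 0 = fully home (handle upright, rigid stop), grows as the handle leans outward, 1.05 = fully open. Its stiff hinge (0.35 N m) stays where left; pushed inward at the pad it takes about 6 to 12 N. It bends if pushed with more than 25 N.
- lever_right_hinge (a point): Hinge of the right lever: 84 mm from the well's middle, 82 mm above the table, axis along tray x; axes as the tray. The lever is a stainless bell crank: a straight handle 62 mm up from the hinge, and a forked jaw 22 mm long pointing to the cassette.
- lever_right_pad (a point): Middle of the outer face of the right lever's finger pad (26 along x, 7 thick, 16 mm tall, atop the handle): 55 mm up the handle from the hinge, 3.5 mm outward.
- lever_right_jaw (a point): Tip of the upper claw of the right lever's jaw, 22 mm from the hinge. With the lever open beyond 0.9 rad an ear passes down beside the claw and rests on the lower toe, 16 to 19 mm above its seated height; as the lever swings in, claw and toe take the ear down with them, about 16 mm per rad near home.
- gaiwan: White porcelain gaiwan with lid and saucer, 104 mm wide, 88 mm tall, on the tray. Bystander.
- pitcher: Glass fairness pitcher, 72 mm wide, 78 mm tall, on the tray. Bystander.
- cup1: Celadon cup, 54 mm wide, 40 mm tall, on the tray. Bystander.
- cup2: The same, second cup. Bystander.
- cup3: The same, third cup. Bystander.
- scoop: Bamboo tea scoop, 145 mm long, on the right of the tray's deck. Bystander.
- strainer: Small round stainless strainer in its dish, 41 mm tall, on the tray's deck. Bystander.
- canister: White tea jar with wooden lid, 76 mm wide, 105 mm tall, on the table on the side of the tray away from the rack. Bystander.
Things that resemble listed ones, but are neither listed nor needed, are in the scene too. Several things have the shape of the cassette; the one meant has the colours described above.

How it is judged:
On the way, in this order (a step that is already met when the one before it is completed fails the run):
1. the cassette stands in the well's two guide channels, upright and no longer in the fingers, resting on the open levers (horizontal distance between cassette and well_seat below 0.004 m and z of cassette in the frame of well_seat between 0.004 and 0.026 m and angle between cassette's own z axis and vertical below 0.1 rad and contact force between the fingers and cassette below 0.1 N), for 0.2 s.
2. both levers are home and the cassette is down on its seat (value of joint each of lever_left, lever_right below 0.04 rad and z of cassette in the frame of well_seat below 0.002 m), for 0.2 s.
At the end, for the whole second after the job is handed in: Both levers stand within 0.04 rad of fully home, and the cassette is at rest on its seat: within 2 mm of full depth, 3 mm of the well's middle, 0.05 rad of its line and 0.025 rad of upright. Nothing is held or touched (all of step 2 and z of cassette in the frame of well_seat above -0.003 m and horizontal distance between cassette and well_seat below 0.003 m and angle between the y axis of cassette and the y axis of tray, either way round below 0.05 rad and angle between cassette's own z axis and vertical below 0.025 rad and linear speed of cassette below 0.01 m/s).
It fails at once if a lever is forced: pushed with more than 25 N (contact force between the fingers and lever_left above 25 N or contact force between the fingers and lever_right above 25 N).
It fails at once if the cassette is jammed in the well: more than 80 N between it and the tray (contact force between cassette and tray above 80 N).
It fails at once if the cassette is cocked over in its guides: in the well and more than 0.12 rad off upright (angle between cassette's own z axis and vertical above 0.12 rad and horizontal distance between cassette and well_seat below 0.015 m and z of cassette in the frame of well_seat below 0.045 m).
It fails at once if a bystander is moved more than 20 mm (distance of any of gaiwan, pitcher, cup1, cup2, cup3, scoop, strainer, canister from where it was at the start of the episode above 0.02 m).
It also fails if it takes over 72 s, if anything falls off the work surface, if the arm or the gripper's body presses on something with over 40 N, if the wrist force passes 120 N, or if a joint passes its speed limit or range.

## Working session

There is one attempt and no reset: what is moved stays moved. The work goes in short steps, Python scripts to look and compute and a shell command to move; the robot and the scene stay as the last step left them, time stands still between calls to the robot, and variables do not carry over. Pictures are saved under pics/ and viewed, about 8 in all and at most 12, crops included, and the job is handed in when it is done.

```bash
mkdir -p pics; ls; python3 - <<'E'
from workcell import robot
import cv2,numpy as np,pickle
print(robot.get_state())
for n in("scene","top"):
    f=robot.grab_frame(n); pickle.dump(f,open(f'{n}.pkl','wb'))
    cv2.imwrite(f'pics/{n}0.png',f["frame"][:,:,::-1]); print(f["camera_matrix"],f["world_to_cam"])
E
```

```text
pics
{'time_s': 0.0, 'joint_positions': array([-1.12122344,  0.68997302, -0.19451782,  1.56637266,  0.15731641,
        0.90249877, -0.21514088]), 'dq': array([ 0.00124734,  0.00090036, -0.00068383, -0.00049036,  0.00074601,
        0.00035724, -0.00033641]), 'joint_efforts': array([ 9.13248118e-05, -5.27577853e+01, -1.26646981e+00, -1.53429008e+01,
       -5.25645004e-02,  6.72658251e-03,  1.63695677e-04]), 'ee_pos': array([0.2522358 , 0.57117712, 0.25990932]), 'tcp_rot': array([ 2.63109762e+00,  1.71458302e+00, -2.30962203e-03]), 'contact_force': array([0.04649601, 0.25176118, 0.01585079]), 'ft_torque': array([0.02038436, 0.02092227, 0.03992039]), 'gripper_width': 0.08807878258122255}
[[496.55395046   0.         280.93458582]
 [  0.         496.55395046 214.39114727]
 [  0.           0.           1.        ]] [[-0.39813957  0.91710461 -0.02010002  0.12468878]
 [ 0.57544725  0.23263301 -0.78405506 -0.19945742]
 [-0.71438459 -0.32372985 -0.62036574  1.72416552]
 [ 0.          0.          0.          1.        ]]
[[445.82265865   0.         280.97783333]
 [  0.         445.82265865 213.41802857]
 [  0.           0.           1.        ]] [[ 8.92629048e-03 -9.99959998e-01 -5.68959483e-04  8.42508071e-02]
 [-9.96786020e-01 -8.85265543e-03 -7.96194787e-02  4.56464545e-01]
 [ 7.96112570e-02  1.27783745e-03 -9.96825168e-01  1.22750005e+00]
 [ 0.00000000e+00  0.00000000e+00  0.00000000e+00  1.00000000e+00]]
```

View pics/top0.png

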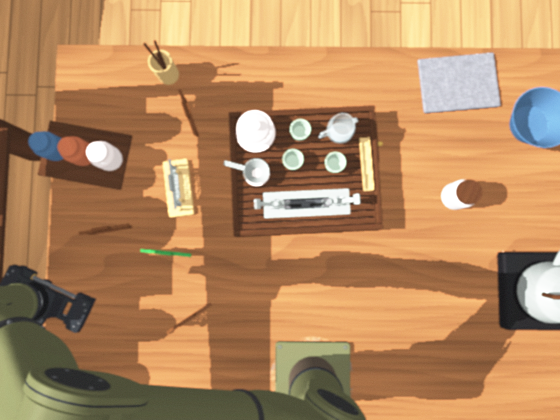

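View pics/scene0.png

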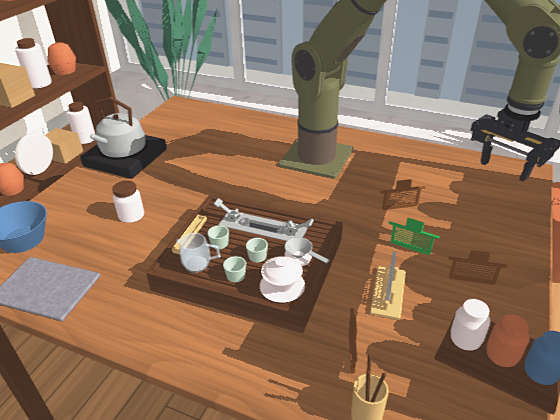

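Candidates with the cassette's shape, scene pixels: brown (403,193), green (413,236) and brown (475,265), all lying flat, plus a steel one upright in the rack at (392,278), top (177,185). By the description I choose the steel one, and I'll check it in a crop.

```bash
python3 - <<'E'
import cv2,numpy as np,pickle
t=pickle.load(open('top.pkl','rb'))["frame"][:,:,::-1]; s=pickle.load(open('scene.pkl','rb'))["frame"][:,:,::-1]
a=cv2.resize(t[150:225,150:210],None,fx=5,fy=5,interpolation=2)   # 300x375
b=cv2.resize(s[245:320,350:450],None,fx=5,fy=5,interpolation=2)   # 500x375
c=cv2.resize(t[180:225,230:390],None,fx=5,fy=5,interpolation=2)   # 800x225
cv2.imwrite('pics/crop1.png',np.vstack([np.hstack([a,b]),c]))
E
```

```text
(no output)
```

View pics/crop1.png

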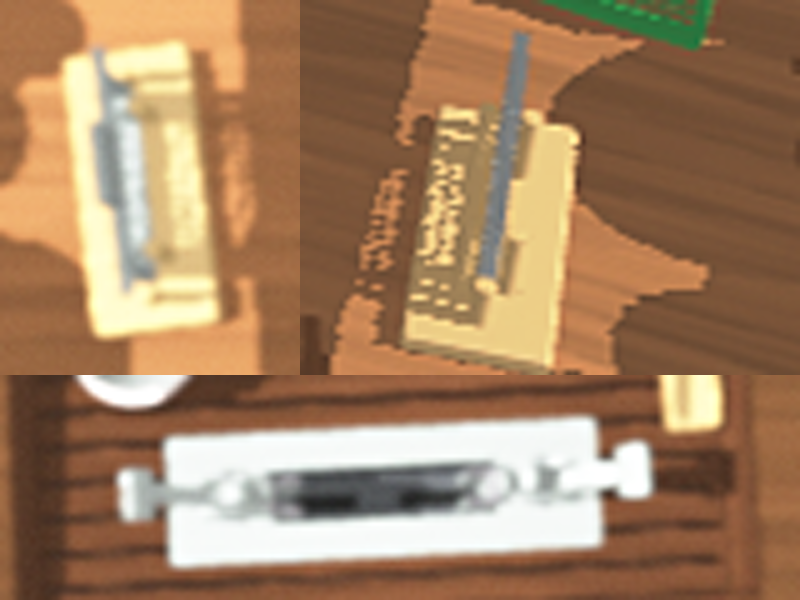

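The crop confirms a steel cassette standing in the rack (tab at top px ≈(171,183)). The well's flange corners are at top px (263,192), (349,188), (351,214) and (264,218), and the lever pads at (257,204) and (357,199). Next I'll fit the poses.

```bash
cat > h.py <<'E'
import numpy as np,cv2,pickle
def cam(f): return f["camera_matrix"],f["world_to_cam"]
def proj(f,P):
    K,T=cam(f); p=(T[:3,:3]@np.atleast_2d(P).T+T[:3,3:]); p=K@p; return (p[:2]/p[2]).T
def back(f,uv,z):
    K,T=cam(f); uv=np.atleast_2d(uv); c=-T[:3,:3].T@T[:3,3]
    d=(T[:3,:3].T@np.linalg.inv(K)@np.c_[uv,np.ones(len(uv))].T).T
    return c+d*((z-c[2])/d[:,2])[:,None]
def boxes(pose,bs):
    x,y,z,w=pose; R=np.array([[np.cos(w),-np.sin(w)],[np.sin(w),np.cos(w)]]); out=[]
    for (sx,sy,z0,z1) in bs:
        P=np.array([[i*sx/2,j*sy/2] for i in(-1,1) for j in(-1,1)])@R.T+[x,y]
        out.append(np.vstack([np.c_[P,np.full(4,z+h)] for h in(z0,z1)]))
    return out
CAS=[(.008,.110,0,.064),(.008,.136,.063,.068),(.008,.044,.068,.098)]
def sil(f,pose,bs,sc=4):
    m=np.zeros((420*sc,560*sc),np.uint8)
    for B in boxes(pose,bs):
        cv2.fillConvexPoly(m,cv2.convexHull(np.round(proj(f,B)*sc+sc/2-.5).astype(np.int32)),255)
    return cv2.resize(m,(560,420),interpolation=cv2.INTER_AREA)/255.
E
python3 - <<'E'
from h import *
from scipy.optimize import minimize
t,s=[pickle.load(open(n+'.pkl','rb')) for n in('top','scene')]
fl=np.array([(263,192.2),(349.4,188.2),(350.8,214.2),(264,218.2)])-[0,0]
P=back(t,fl-.5,.067); print(P.round(4),'c',P.mean(0).round(4))
L=P[0]-P[1]; L2=P[3]-P[2]; print('yaw',np.arctan2(-L[0],L[1]),np.arctan2(-L2[0],L2[1]),np.linalg.norm(L),np.linalg.norm(P[0]-P[3]))
tc=back(t,np.array([(231,113),(375,107),(381,230),(236,235)]),.072);print('tray',tc.round(4),tc.mean(0))
pads=back(t,np.array([(257,204),(356.6,199)]),.115);print('pads',pads)
ms=[]
for f,(x0,x1,y0,y1) in((t,(160,200,150,225)),(s,(370,415,248,325))):
    F=f["frame"].astype(int); m=(F[...,2]>F[...,0]-5); k=np.zeros(m.shape,bool);k[y0:y1,x0:x1]=1; ms.append(m&k); print(m[k.nonzero()].sum())
def cost(v):
    c=0
    for f,m in zip((t,s),ms):
        r=sil(f,(v[0],v[1],v[2],v[3]),CAS); c+=np.abs(r-m)[m|(r>0)].sum()/m.sum()
    return c
x0=back(t,np.array([(173,185)]),.09)[0]
best=None
for w in(0,.1,.2):
  r=minimize(cost,[x0[0],x0[1],.012,w],method='Nelder-Mead',options=dict(initial_simplex=np.array([x0[0],x0[1],.012,w])+np.vstack([np.zeros(4),np.diag([.01,.01,.004,.08])]),maxiter=250))
  print(r.x.round(4),r.fun)
  if best is None or r.fun<best.fun: best=r
ims=[]
for f,m,(x0,x1,y0,y1) in((t,ms[0],(150,210,145,225)),(s,ms[1],(360,420,245,325))):
    r=sil(f,best.x,CAS); im=f["frame"][:,:,::-1].copy(); mm=im.copy(); mm[m]=(0,0,255); im[...,1]=np.maximum(im[...,1]*(r<.5),255*(r>=.5)).astype(np.uint8)
    ims.append(cv2.resize(np.hstack([im[y0:y1,x0:x1],mm[y0:y1,x0:x1]]),None,fx=3.3,fy=3.3,interpolation=0))
cv2.imwrite('pics/fit.png',np.hstack(ims))
E
```

```text
[[ 0.5101  0.1386  0.067 ]
 [ 0.523  -0.0943  0.067 ]
 [ 0.4527 -0.0978  0.067 ]
 [ 0.4399  0.135   0.067 ]] c [0.4814 0.0204 0.067 ]
yaw 0.055450584476167686 0.05505361468429812 0.23321285577852924 0.07030013449412971
tray [[ 0.7244  0.2267  0.072 ]
 [ 0.7446 -0.1653  0.072 ]
 [ 0.4094 -0.1787  0.072 ]
 [ 0.3927  0.2075  0.072 ]] [0.56777747 0.0225508  0.072     ]
pads [[ 0.47180109  0.1502869   0.115     ]
 [ 0.48705907 -0.10679385  0.115     ]]
225
130
[ 0.5406  0.3813  0.0329 -1.4401] 2.030660633484163
[0.5231 0.3748 0.012  0.0995] 11.68348784984079
[0.5246 0.3728 0.0151 0.1882] 11.775481816658287
```

View pics/fit.png

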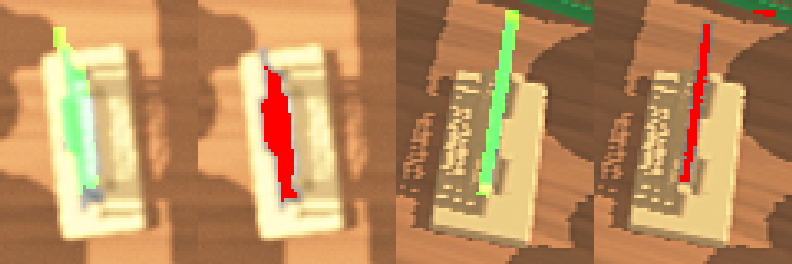

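The overlay shows the cassette's long axis lies along world x, so I'll refit from that yaw with a better mask. I'll also refine the well by the same kind of fit.

```bash
python3 - <<'E'
from h import *
from scipy.optimize import minimize
t,s=[pickle.load(open(n+'.pkl','rb')) for n in('top','scene')]
ms=[]
for f,(x0,x1,y0,y1) in((t,(160,200,150,225)),(s,(375,415,251,325))):
    F=f["frame"].astype(int); m=(F[...,2]>F[...,0]-25); k=np.zeros(m.shape,bool);k[y0:y1,x0:x1]=1; ms.append(m&k)
def cost(v,z=.012):
    c=0
    for f,m in zip((t,s),ms):
        r=sil(f,(v[0],v[1],z,v[2]),CAS); c+=np.abs(r-m).sum()/m.sum()
    return c
best=None
for z in(.012,.016,.02):
 for w in(-1.4,-1.5):
  r=minimize(cost,[.535,.28,w],args=(z,),method='Nelder-Mead',options=dict(initial_simplex=np.array([.535,.285,w])+np.vstack([np.zeros(3),np.diag([.01,-.02,.08])]),maxiter=200))
  for d in (1,):
   r=minimize(cost,r.x,args=(z,),method='Nelder-Mead',options=dict(initial_simplex=r.x+np.vstack([np.zeros(3),np.diag([-.008,.008,-.05])]),maxiter=200))
  print(z,r.x.round(4),r.fun)
  if best is None or r.fun<best[0].fun: best=(r,z)
v=best[0].x
ims=[]
for f,m,(x0,x1,y0,y1) in((t,ms[0],(150,210,145,225)),(s,ms[1],(360,420,245,325))):
    r=sil(f,(v[0],v[1],best[1],v[2]),CAS)>.5; im=f["frame"][:,:,::-1].copy(); mm=im.copy(); mm[m]=(0,0,255)
    e=r&~cv2.erode(r.astype(np.uint8),np.ones((3,3))).astype(bool); im[e]=(0,255,0)
    ims.append(cv2.resize(np.hstack([im[y0:y1,x0:x1],mm[y0:y1,x0:x1]]),None,fx=3.3,fy=3.3,interpolation=0))
cv2.imwrite('pics/fit2.png',np.hstack(ims))
F=t["frame"].astype(int); k=np.zeros(F.shape[:2],bool);k[186:222,258:356]=1
m=((F.max(2)-F.min(2)<30)&(F.min(2)>150)&k).astype(np.uint8)
m=cv2.morphologyEx(m,cv2.MORPH_OPEN,np.ones((9,9)),None)
c=max(cv2.findContours(m,0,2)[0],key=cv2.contourArea)[:,0].astype(float)
W=back(t,c,.067)[:,:2]; rr=cv2.minAreaRect((W*1000).astype(np.float32)); print(rr)
E
```

```text
0.012 [ 0.4732  0.1229 -1.1882] 3.6367701939710053
0.012 [ 0.5022  0.1424 -1.2024] 3.7022184171474235
0.016 [ 0.4952  0.133  -1.1951] 3.715975167496466
0.016 [ 0.4251  0.1066 -1.1923] 3.599923078949448
0.02 [ 0.4845  0.1268 -1.1899] 3.659768534372997
0.02 [ 0.5131  0.1452 -1.2001] 3.73394185260311
((485.32696533203125, -56.74805450439453), (67.61056518554688, 75.7335205078125), 0.507044792175293)
```

View pics/fit2.png

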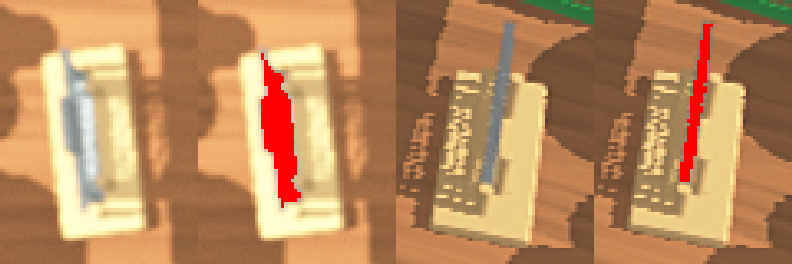

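The masks are good, but my starting y was wrong: it should be about 0.373. Refitting from there.

```bash
python3 - <<'E'
from h import *
from scipy.optimize import minimize
t,s=[pickle.load(open(n+'.pkl','rb')) for n in('top','scene')]
ms=[]
for f,(x0,x1,y0,y1) in((t,(160,200,150,225)),(s,(375,415,251,325))):
    F=f["frame"].astype(int); m=(F[...,2]>F[...,0]-25); k=np.zeros(m.shape,bool);k[y0:y1,x0:x1]=1; ms.append(m&k)
def one(v,z,i):
    f,m=((t,s)[i],ms[i]); r=sil(f,(v[0],v[1],z,v[2]),CAS); return np.abs(r-m).sum()/m.sum()
for z in(.008,.012,.016):
 for idx in((0,1),(0,),(1,)):
  c=lambda v:sum(one(v,z,i) for i in idx); b=None
  for w in(-1.35,-1.45,-1.55):
   x=np.array([.53,.373,w])
   for sg in(1,-1): 
    r=minimize(c,x,method='Nelder-Mead',options=dict(initial_simplex=x+np.vstack([np.zeros(3),sg*np.diag([.01,-.01,.06])]),maxiter=200)); x=r.x
   if b is None or r.fun<b.fun:b=r
  print(z,idx,b.x.round(4),b.fun)
# rack corners (top crop a)
rc=np.array([(64,62),(187,42),(218,320),(98,337)])/5+150-.4
P=back(t,rc,.012);print('rack',P.round(4),P.mean(0).round(4))
# flange, in blended brightness
F=t["frame"].astype(int); k=np.zeros(F.shape[:2],bool);k[185:223,258:356]=1
m=((F.max(2)-F.min(2)<40)&(F.min(2)>140)&k).astype(np.uint8)
ys,xs=np.nonzero(m); 
# edges: upper/lower row per column, sub-pixel linear fits
B=F[...,2].astype(float)
up=[];lo=[]
for x in range(268,346):
    col=B[:,x]; g=np.diff(col)
    a=186+np.argmax(g[186:197]); b=209+np.argmin(g[209:222])
    up.append((x,a+.5));lo.append((x,b+.5))
up=np.array(up);lo=np.array(lo)
for q in(up,lo):
    l=cv2.fitLine(q.astype(np.float32),cv2.DIST_HUBER,0,.01,.01).ravel(); e=np.array([[270,0],[345,0.]]); e[:,1]=l[3]+(e[:,0]-l[2])*l[1]/l[0]
    p=back(t,e,.067); d=p[0]-p[1]; w=np.arctan2(-d[0],d[1]); n=np.array([np.cos(w),np.sin(w)]); print('edge',p[:,:2].round(4),'yaw',w,'off',n@p[0,:2])
E
```

```text
0.008 (0, 1) [ 0.5247  0.3793 -1.4359] 0.9070468814485042
0.008 (0,) [ 0.5298  0.3812 -1.3593] 0.44366463826910074
0.008 (1,) [ 0.5197  0.3791 -1.444 ] 0.408174178762414
0.012 (0, 1) [ 0.5256  0.3797 -1.4354] 0.9067016148152051
0.012 (0,) [ 0.5279  0.3799 -1.374 ] 0.4487491548343475
0.012 (1,) [ 0.5196  0.3792 -1.4427] 0.4142347848230201
0.016 (0, 1) [ 0.5246  0.3799 -1.4422] 0.9340300132592221
0.016 (0,) [ 0.5284  0.3788 -1.3845] 0.45313049357674096
0.016 (1,) [ 0.5153  0.3789 -1.4441] 0.4155589508530685
rack [[0.5994 0.4258 0.012 ]
 [0.6115 0.3563 0.012 ]
 [0.4535 0.3348 0.012 ]
 [0.4433 0.402  0.012 ]] [0.5269 0.3797 0.012 ]
edge [[ 0.5109  0.1184]
 [ 0.5222 -0.0838]] yaw 0.05587678365938414 off 0.5167116875573031
edge [[ 0.4398  0.1176]
 [ 0.4509 -0.0836]] yaw 0.05524481385978612 off 0.4455926255827412
```

```bash
cat > go.py <<'E'
import sys,numpy as np
from scipy.spatial.transform import Rotation as R
from workcell import robot
x,y,z,a=map(float,sys.argv[1:5]); s=robot.get_state()
R0=R.from_rotvec(s["tcp_rot"]); c,sn=np.cos(np.radians(a)),np.sin(np.radians(a))
R1=R.from_matrix(np.array([[c,sn,0],[sn,-c,0],[0,0,-1.]]))
d=R0.inv().apply(np.array([x,y,z])-s["ee_pos"])
print('shift',d.round(4),'turn',np.degrees((R0.inv()*R1).as_rotvec()).round(2),'pos',s["ee_pos"].round(4),'F',s["contact_force"].round(1),'w',round(s["gripper_width"],4),'t',s["time_s"],'q7',s["joint_positions"][6].round(2),'q1',s["joint_positions"][0].round(2))
E
python3 go.py .527 .380 .18 97.8
```

```text
shift [-0.0639  0.3285  0.0801] turn [-2.000e-02  9.000e-02 -3.162e+01] pos [0.2523 0.5713 0.26  ] F [-0.1 -0.  -0.7] w 0.0882 t 0.1 q7 -0.22 q1 -1.12
```

```bash
python3 -m handwheel '[[1,-0.064,0.328,0.08,0,0.1,-31.6],[1,-0.064,0.328,0.08,0,0.1,-31.6],[1,-0.064,0.328,0.08,0,0.1,-31.6],[1,-0.064,0.328,0.08,0,0.1,-31.6],[1,-0.064,0.328,0.08,0,0.1,-31.6]]'; python3 go.py .527 .380 .18 97.8
```

```text
time_s: 0.6
ee_pos: [0.4534, 0.4311, 0.2016]
tcp_rot: [-2.062, -2.368, -0.001]
contact_force: [-0.2, 0.6, -0.6]
gripper_width: 0.0884
shift [-0.0608  0.0659  0.0215] turn [-0.02 -0.09  0.1 ] pos [0.4534 0.4311 0.2016] F [-0.2  0.6 -0.6] w 0.0884 t 0.6 q7 0.57 q1 -0.63
```

```bash
python3 -m handwheel '[[1,-0.06,0.066,0.021,0,0,0.1],[1,-0.06,0.066,0.021,0,0,0.1],[1,-0.06,0.066,0.021,0,0,0.1],[1,-0.06,0.066,0.021,0,0,0.1]]'; python3 go.py .527 .380 .18 97.8; python3 - <<'E'
from h import *
from workcell import robot
f=robot.grab_frame("top");g=robot.grab_frame("scene")
a=f["frame"][135:235,140:240,::-1]; b=g["frame"][205:325,340:460,::-1]
cv2.imwrite('pics/near.png',np.hstack([cv2.resize(a,(400,400),interpolation=2),cv2.resize(b,(400,400),interpolation=2)]))
E
```

```text
time_s: 1.0
ee_pos: [0.526, 0.381, 0.1806]
tcp_rot: [-2.07, -2.361, -0.0]
contact_force: [0.3, 0.4, -0.0]
gripper_width: 0.0883
shift [-0.0011  0.0008  0.0006] turn [-0.05 -0.05 -0.29] pos [0.526  0.381  0.1806] F [ 0.3  0.4 -0. ] w 0.0883 t 1.0 q7 0.69 q1 -0.51
```

View pics/near.png

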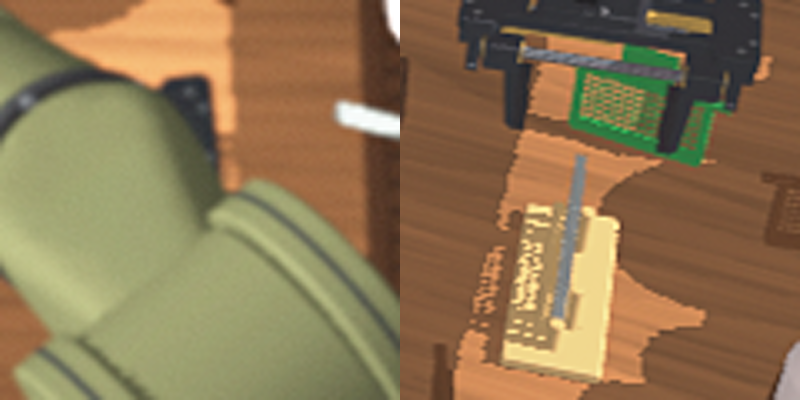

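The gripper is over the cassette and the tab (scene crop (580,160)) lies midway between the fingers. Descending to grip.

```bash
python3 -m handwheel '[[1,-0.001,0.001,0.05,0,0,-0.3],[1,-0.001,0.001,0.082,0,0,-0.3],[1,-0.001,0.001,0.082,0,0,-0.3],[0,-0.001,0.001,0.082,0,0,-0.3],[0,-0.001,0.001,0.082,0,0,-0.3]]'; python3 -m handwheel '[[0,0,0,0,0,0,0],[0,0,0,0,0,0,0],[0,0,0,0,0,0,0],[0,0,0,0,0,0,0],[0,0,0,0,0,0,0]]';python3 go.py .527 .380 .098 97.8
```

```text
time_s: 1.6
ee_pos: [0.527, 0.3836, 0.1018]
tcp_rot: [-2.059, -2.371, -0.009]
contact_force: [0.2, 0.7, 0.5]
gripper_width: 0.0743
time_s: 2.1
ee_pos: [0.5267, 0.3816, 0.0996]
tcp_rot: [-2.061, -2.37, -0.003]
contact_force: [0.5, 0.2, 0.3]
gripper_width: 0.0342
shift [-0.0016  0.0001  0.0016] turn [ 0.03 -0.1   0.17] pos [0.5267 0.3816 0.0996] F [0.5 0.2 0.3] w 0.0342 t 2.1 q7 0.65 q1 -0.53
```

```bash
python3 -m handwheel '[[0,-0.0016,0,0.001,0,0,0],[0,-0.0016,0,0.001,0,0,0],[0,-0.0016,0,0.001,0,0,0],[0,-0.0016,0,0.001,0,0,0],[0,-0.0016,0,0.001,0,0,0]]';  python3 -m handwheel '[[0,-0.0016,0,0,0,0,0],[0,0,0,0,0,0,0]]';python3 go.py .527 .380 .2 97.8
```

```text
time_s: 2.6
ee_pos: [0.5268, 0.38, 0.0984]
tcp_rot: [-2.061, -2.37, -0.002]
contact_force: [0.5, 0.5, -0.5]
gripper_width: 0.0075
time_s: 2.8
ee_pos: [0.5267, 0.3797, 0.0983]
tcp_rot: [-2.061, -2.37, -0.001]
contact_force: [0.8, -1.1, -0.5]
gripper_width: 0.008
shift [ 0.0004  0.0003 -0.1017] turn [ 0.   -0.08  0.17] pos [0.5267 0.3797 0.0983] F [ 0.8 -1.1 -0.5] w 0.008 t 2.8 q7 0.66 q1 -0.53
```

Gripped at 8 mm with no side load. Lifting.

```bash
python3 -m handwheel '[[0,0,0,-0.03,0,0,0],[0,0,0,-0.06,0,0,0],[0,0,0,-0.1,0,0,0],[0,0,0,-0.142,0,0,0],[0,0,0,-0.142,0,0,0]]'; python3 -m handwheel '[[0,0,-0.08,0,0,0,8],[0,0,-0.08,0,0,0,16],[0,0,-0.08,0,0,0,24],[0,0,-0.08,0,0,0,32],[0,0,-0.08,0,0,0,40]]';python3 go.py .481 .0204 .24 3.2
```

```text
time_s: 3.3
ee_pos: [0.5292, 0.3822, 0.2467]
tcp_rot: [2.062, 2.369, 0.02]
contact_force: [0.5, 1.0, -0.6]
gripper_width: 0.0079
time_s: 3.8
ee_pos: [0.4469, 0.368, 0.2397]
tcp_rot: [-2.752, -1.515, 0.001]
contact_force: [0.3, -0.1, -0.9]
gripper_width: 0.008
shift [-0.2755  0.2148 -0.0004] turn [-4.000e-02  4.000e-02  5.447e+01] pos [0.4469 0.368  0.2397] F [ 0.3 -0.1 -0.9] w 0.008 t 3.8 q7 0.08 q1 -0.65
```

```bash
python3 -m handwheel '[[0,-0.275,0.215,0,0,0,54],[0,-0.275,0.215,0,0,0,54],[0,-0.275,0.215,0,0,0,54],[0,-0.275,0.215,0,0,0,54],[0,-0.275,0.215,0,0,0,54]]'; python3 go.py .481 .0204 .24 3.2
```

```text
time_s: 4.3
ee_pos: [0.473, 0.1179, 0.2395]
tcp_rot: [-3.115, -0.401, 0.001]
contact_force: [1.0, -0.6, -2.5]
gripper_width: 0.0078
shift [-0.017   0.0963 -0.0006] turn [-0.06  0.03 11.47] pos [0.473  0.1179 0.2395] F [ 1.  -0.6 -2.5] w 0.0078 t 4.3 q7 -0.09 q1 -0.33
```

```bash
python3 -m handwheel '[[0,-0.017,0.096,0,0,0,11.5],[0,-0.017,0.096,0,0,0,11.5],[0,-0.017,0.096,0,0,0,11.5],[0,-0.017,0.096,0,0,0,11.5],[0,-0.017,0.096,0,0,0,11.5]]'; python3 go.py .481 .0204 .18 3.2; python3 - <<'E'
from h import *
from workcell import robot
f=robot.grab_frame("top");g=robot.grab_frame("scene")
pickle.dump((f,g),open('held.pkl','wb'))
a=f["frame"][150:230,225:385,::-1]; b=g["frame"][120:270,190:350,::-1]
cv2.imwrite('pics/held.png',np.hstack([cv2.resize(a,(320,160),interpolation=2),np.zeros((0,320,3),np.uint8)]) if 0 else np.vstack([cv2.resize(a,(400,200),interpolation=2),cv2.resize(b,(400,375),interpolation=2)]))
E
```

```text
time_s: 4.8
ee_pos: [0.4818, 0.0244, 0.2395]
tcp_rot: [-3.137, -0.1, 0.001]
contact_force: [-0.2, 0.2, -1.9]
gripper_width: 0.0074
shift [-0.001   0.0041  0.0595] turn [-0.16  0.02  0.44] pos [0.4818 0.0244 0.2395] F [-0.2  0.2 -1.9] w 0.0074 t 4.8 q7 -0.05 q1 -0.16
```

View pics/held.png

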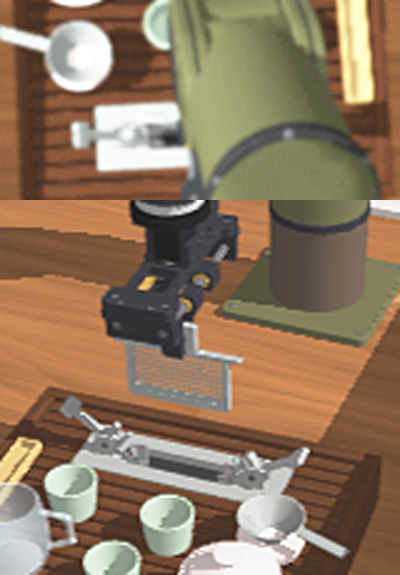

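The cassette hangs upright from the fingers and the well below it is clear. I'll settle over the well and check the hold offset against projected outlines.

```bash
python3 -m handwheel '[[0,-0.001,0.002,0.04,0,0,0.4],[0,-0.001,0.002,0.04,0,0,0.4],[0,-0.001,0.002,0.04,0,0,0.4],[0,-0.001,0.002,0.04,0,0,0.4]]'; python3 go.py .481 .0204 .18 3.2; python3 - <<'E'
from h import *
from workcell import robot
st=robot.get_state(); g=robot.grab_frame("scene"); pickle.dump((st,g),open('held.pkl','wb'))
e=st["ee_pos"]; 
def draw(im,P,col,ox,oy,k):
    q=((proj(g,P)-[ox,oy]+.5)*k).astype(np.int32); cv2.polylines(im,[q],True,col,1)
ox,oy,k=225,175,8
im=cv2.resize(g["frame"][oy:oy+75,ox:ox+100,::-1],None,fx=k,fy=k,interpolation=1)
c,s=np.cos(.0555),np.sin(.0555); T=lambda o,p:np.array([[o[0]+c*x-s*y,o[1]+s*x+c*y,o[2]+z] for x,y,z in p])
foot=[e[0],e[1],e[2]-.086]
for x in(.004,):
  draw(im,T(foot,[(x,-.055,.004),(x,.055,.004),(x,.055,.063),(x,.068,.063),(x,.068,.068),(x,-.068,.068),(x,-.068,.063),(x,-.055,.063)]),(0,0,255),ox,oy,k)
draw(im,T([.481,.0204,.067],[(-.034,-.115,0),(.034,-.115,0),(.034,.115,0),(-.034,.115,0)]),(0,255,0),ox,oy,k)
cv2.imwrite('pics/ov.png',im)
E
```

```text
time_s: 5.3
ee_pos: [0.4819, 0.0216, 0.2009]
tcp_rot: [-3.138, -0.087, -0.003]
contact_force: [-0.3, 0.3, -1.9]
gripper_width: 0.0077
shift [-0.001   0.0012  0.0209] turn [-0.12 -0.11 -0.03] pos [0.4819 0.0216 0.2009] F [-0.3  0.3 -1.9] w 0.0077 t 5.3 q7 -0.05 q1 -0.15
```

View pics/ov.png

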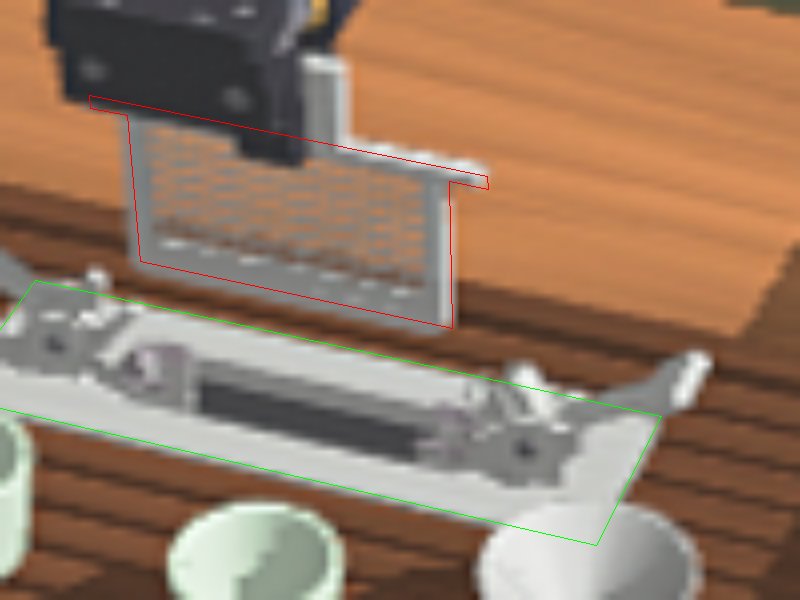

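The model outline (red) is about 9 px right of the real frame, so the cassette sits roughly 3 mm towards -y of the TCP, or the calibration is off. I'll measure both cassette and flange by edge fit.

```bash
cat > edge.py <<'E'
from h import *
from scipy.ndimage import map_coordinates
def T(o,p,w):
    c,s=np.cos(w),np.sin(w); return np.array([[o[0]+c*x-s*y,o[1]+s*x+c*y,o[2]+z] for x,y,z in p])
def grad(f): 
    g=f["frame"].astype(np.float32).mean(2); return np.hypot(cv2.Scharr(g,cv2.CV_32F,1,0),cv2.Scharr(g,cv2.CV_32F,0,1))/16
def score(G,f,o,segs,w,n=60):
    t=0
    for a,b in segs:
        q=proj(f,T(o,[a,b],w)); l=q[0]+(q[1]-q[0])*np.linspace(.03,.97,n)[:,None]
        t+=map_coordinates(G,[l[:,1],l[:,0]],order=1).mean()
    return t
E
python3 - <<'E'
from edge import *
st,g=pickle.load(open('held.pkl','rb')); e=st["ee_pos"]; G=grad(g)
x=.004
segs=[((x,-.055,.01),(x,-.055,.05)),((x,.055,.005),(x,.055,.055)),((-x,.055,.005),(-x,.055,.055)),((x,-.05,.004),(x,.05,.004))]
r=[(score(G,g,[e[0]-.0555*a,e[1]+a,e[2]-.086+b],segs,.0555),a,b) for a in np.arange(-.007,.0071,.0005) for b in np.arange(-.006,.0061,.0005)]
print('cassette dy,dz',sorted(r)[::-1][:4])
h,k=.034,.115; E4=[((-h,-k,0),(h,-k,0)),((h,-k,0),(h,k,0)),((h,k,0),(-h,k,0)),((-h,k,0),(-h,-k,0))]
for n in('top','scene'):
  f=pickle.load(open(n+'.pkl','rb')); G=grad(f)
  for z in(.067,.07):
    r=[(score(G,f,[.481+a,.0204+b,z],E4,w,),a,b,w) for a in np.arange(-.005,.0051,.0005) for b in np.arange(-.006,.0061,.0005) for w in(.045,.05,.055,.06,.065)]
    print(n,z,[tuple(np.round(q,4)) for q in sorted(r)[::-1][:4]])
E
```

```text
cassette dy,dz [(np.float32(231.92415), np.float64(-0.0030000000000000035), np.float64(-0.006)), (np.float32(229.88326), np.float64(-0.002500000000000004), np.float64(-0.006)), (np.float32(229.3096), np.float64(-0.0020000000000000044), np.float64(-0.006)), (np.float32(228.99002), np.float64(-0.003500000000000003), np.float64(-0.006))]
top 0.067 [(np.float64(385.2547), np.float64(-0.0005), np.float64(0.0005), np.float64(0.055)), (np.float64(384.8535), np.float64(-0.0005), np.float64(0.0005), np.float64(0.06)), (np.float64(384.8459), np.float64(-0.0005), np.float64(0.0), np.float64(0.055)), (np.float64(384.6625), np.float64(-0.0), np.float64(0.0005), np.float64(0.055))]
top 0.07 [(np.float64(396.7315), np.float64(-0.0005), np.float64(0.0), np.float64(0.055)), (np.float64(396.5553), np.float64(-0.0005), np.float64(0.0005), np.float64(0.055)), (np.float64(396.4553), np.float64(-0.0005), np.float64(0.0), np.float64(0.06)), (np.float64(396.0742), np.float64(-0.0005), np.float64(0.0005), np.float64(0.06))]
scene 0.067 [(np.float64(374.9955), np.float64(0.001), np.float64(0.0005), np.float64(0.055)), (np.float64(374.901), np.float64(0.001), np.float64(0.0005), np.float64(0.06)), (np.float64(374.5176), np.float64(0.001), np.float64(0.0005), np.float64(0.05)), (np.float64(374.3187), np.float64(0.001), np.float64(0.0005), np.float64(0.065))]
scene 0.07 [(np.float64(382.6537), np.float64(0.0045), np.float64(0.002), np.float64(0.06)), (np.float64(382.5604), np.float64(0.004), np.float64(0.002), np.float64(0.06)), (np.float64(382.3812), np.float64(0.0045), np.float64(0.002), np.float64(0.055)), (np.float64(382.3236), np.float64(0.004), np.float64(0.002), np.float64(0.065))]
```

```bash
python3 go.py .481 .0235 .166 3.2;  python3 -m handwheel '[[0,-0.001,-0.001,0.034,0,0,0],[0,-0.001,-0.001,0.034,0,0,0],[0,-0.001,-0.001,0.034,0,0,0]]'; python3 go.py .481 .0235 .166 3.2; python3 - <<'E'
from edge import *
from workcell import robot
st=robot.get_state(); g=robot.grab_frame("scene"); pickle.dump((st,g),open('held2.pkl','wb'))
e=st["ee_pos"]; G=grad(g); x=.004
segs=[((x,-.055,.01),(x,-.055,.05)),((x,.055,.005),(x,.055,.055)),((-x,.055,.005),(-x,.055,.055)),((x,-.05,.004),(x,.05,.004))]
r=[(score(G,g,[e[0]-.0555*a,e[1]+a,e[2]-.086+b],segs,.0555),a,b) for a in np.arange(-.007,.0071,.0005) for b in np.arange(-.012,.0061,.0005)]
print('cassette dy,dz',sorted(r)[::-1][:3])
ox,oy,k=225,175,8
cv2.imwrite('pics/pre.png',cv2.resize(g["frame"][oy:oy+75,ox:ox+100,::-1],None,fx=k,fy=k,interpolation=1))
E
```

```text
shift [-0.001 -0.002  0.035] turn [-0.12 -0.15 -0.05] pos [0.482  0.0214 0.201 ] F [ 0.5 -0.6 -1.3] w 0.008 t 5.35 q7 -0.05 q1 -0.15
time_s: 5.65
ee_pos: [0.4802, 0.022, 0.1665]
tcp_rot: [-3.139, -0.085, 0.0]
contact_force: [0.1, 0.7, -2.1]
gripper_width: 0.0076
shift [ 0.0009 -0.0015  0.0005] turn [-0.1   0.   -0.09] pos [0.4802 0.022  0.1665] F [ 0.1  0.7 -2.1] w 0.0076 t 5.65 q7 -0.06 q1 -0.15
cassette dy,dz [(np.float32(227.49387), np.float64(-0.0020000000000000044), np.float64(-0.012)), (np.float32(226.68237), np.float64(-0.0020000000000000044), np.float64(-0.0115)), (np.float32(224.51688), np.float64(-0.0020000000000000044), np.float64(-0.011))]
```

View pics/pre.png

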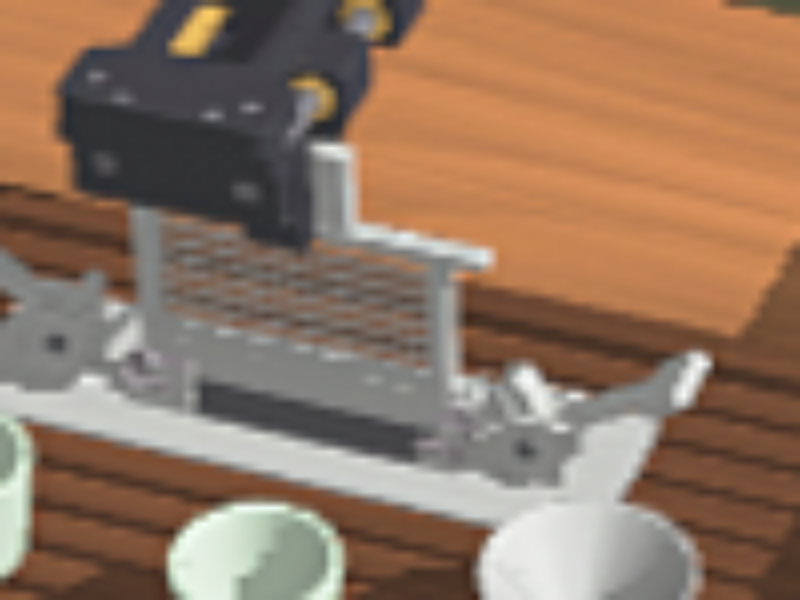

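The cassette hangs just above the slot, its ends at crop x 158/447 over the guides at about 160/450. That looks aligned, so I'll lower in small steps and watch the force.

```bash
python3 -m handwheel '[[0,0.0008,-0.0007,0.005,0,0,0],[0,0.0008,-0.0007,0.010,0,0,0],[0,0.0008,-0.0007,0.015,0,0,0]]'; python3 -m handwheel '[[0,0,0,0.005,0,0,0],[0,0,0,0.010,0,0,0]]'; python3 go.py .481 .0227 .12 3.2
```

```text
time_s: 6.0
ee_pos: [0.4813, 0.0228, 0.1509]
tcp_rot: [-3.139, -0.085, -0.002]
contact_force: [1.1, -1.0, -1.3]
gripper_width: 0.0077
time_s: 6.2
ee_pos: [0.4809, 0.0227, 0.1404]
tcp_rot: [-3.139, -0.085, -0.0]
contact_force: [-0.1, -0.6, -1.4]
gripper_width: 0.0077
shift [0.0001 0.0001 0.0204] turn [-0.1  -0.01 -0.09] pos [0.4809 0.0227 0.1404] F [-0.1 -0.6 -1.4] w 0.0077 t 6.2 q7 -0.06 q1 -0.15
```

```bash
python3 -m handwheel '[[0,0,0,0.004,0,0,0],[0,0,0,0.008,0,0,0],[0,0,0,0.012,0,0,0]]'; python3 -m handwheel '[[0,0,0,0.002,0,0,0],[0,0,0,0.004,0,0,0]]'; python3 go.py .481 .0227 .12 3.2
```

```text
time_s: 6.5
ee_pos: [0.481, 0.0227, 0.1284]
tcp_rot: [-3.139, -0.085, -0.0]
contact_force: [0.1, 0.3, -2.2]
gripper_width: 0.0076
time_s: 6.7
ee_pos: [0.481, 0.0228, 0.1246]
tcp_rot: [-3.139, -0.085, -0.0]
contact_force: [-0.6, -0.7, -2.0]
gripper_width: 0.0077
shift [0.     0.0001 0.0046] turn [-0.1  -0.02 -0.1 ] pos [0.481  0.0228 0.1246] F [-0.6 -0.7 -2. ] w 0.0077 t 6.7 q7 -0.06 q1 -0.15
```

```bash
for i in 1; do python3 -m handwheel '[[0,0,0,0.002,0,0,0],[0,0,0,0.004,0,0,0]]'; done;  python3 -m handwheel '[[0,0,0,0.001,0,0,0],[0,0,0,0.002,0,0,0]]'
```

```text
time_s: 6.9
ee_pos: [0.481, 0.0228, 0.1208]
tcp_rot: [-3.139, -0.085, -0.001]
contact_force: [0.2, -0.0, -1.4]
gripper_width: 0.0077
time_s: 7.1
ee_pos: [0.481, 0.0228, 0.1188]
tcp_rot: [-3.139, -0.085, -0.001]
contact_force: [-0.5, 0.1, -1.8]
gripper_width: 0.008
```

```bash
python3 -m handwheel '[[0,0,0,0.001,0,0,0],[0,0,0,0.002,0,0,0]]';  python3 -m handwheel '[[0,0,0,0.001,0,0,0],[0,0,0,0.001,0,0,0]]'
```

```text
time_s: 7.3
ee_pos: [0.4811, 0.0227, 0.117]
tcp_rot: [-3.139, -0.085, -0.001]
contact_force: [-1.2, 0.3, 7.9]
gripper_width: 0.0079
time_s: 7.5
ee_pos: [0.4811, 0.0227, 0.1168]
tcp_rot: [-3.139, -0.085, -0.002]
contact_force: [-2.1, -1.1, 10.6]
gripper_width: 0.0079
```

It rests on the levers: contact at TCP z = 0.117, as expected. I'll ease off and release.

```bash
python3 -m handwheel '[[0,0,0,-0.0015,0,0,0],[1,0,0,-0.0015,0,0,0],[1,0,0,-0.0015,0,0,0],[1,0,0,-0.0015,0,0,0],[1,0,0,-0.0015,0,0,0]]';  python3 -m handwheel '[[1,0,0,0,0,0,0],[1,0,0,-0.02,0,0,0],[1,0,0,-0.05,0,0,0],[1,0,0,-0.08,0,0,0],[1,0,0,-0.08,0,0,0]]'; python3 go.py .476 .2 .20 3.2
```

```text
time_s: 8.0
ee_pos: [0.481, 0.0227, 0.1172]
tcp_rot: [-3.139, -0.085, -0.0]
contact_force: [0.5, -0.4, -0.4]
gripper_width: 0.0377
time_s: 8.5
ee_pos: [0.4829, 0.0227, 0.2002]
tcp_rot: [-3.138, -0.084, -0.011]
contact_force: [0.2, -0.2, -0.0]
gripper_width: 0.0778
shift [ 0.0026 -0.1774  0.0006] turn [-0.12 -0.39 -0.12] pos [0.4829 0.0227 0.2002] F [ 0.2 -0.2 -0. ] w 0.0778 t 8.5 q7 -0.06 q1 -0.15
```

```bash
python3 -m handwheel '[[0,0.000,-0.05,0,0,0,0],[0,0,-0.1,0,0,0,0],[0,0,-0.159,0,0,0,0],[0,0,-0.159,0,0,0,0],[0,0,-0.159,0,0,0,0]]'; python3 go.py .472 .1805 .113 3.2
```

```text
time_s: 9.0
ee_pos: [0.4715, 0.1837, 0.1968]
tcp_rot: [-3.138, -0.093, 0.001]
contact_force: [1.3, 0.0, -1.3]
gripper_width: 0.0422
shift [0.0003 0.0034 0.0838] turn [-0.13  0.04  0.19] pos [0.4715 0.1837 0.1968] F [ 1.3  0.  -1.3] w 0.0422 t 9.0 q7 -0.31 q1 -0.5
```

```bash
python3 - <<'E'
from h import *
from workcell import robot
g=robot.grab_frame("scene")
cv2.imwrite('pics/rel.png',cv2.resize(g["frame"][150:270,190:350,::-1],None,fx=5,fy=5,interpolation=1))
E
```

```text
(no output)
```

View pics/rel.png

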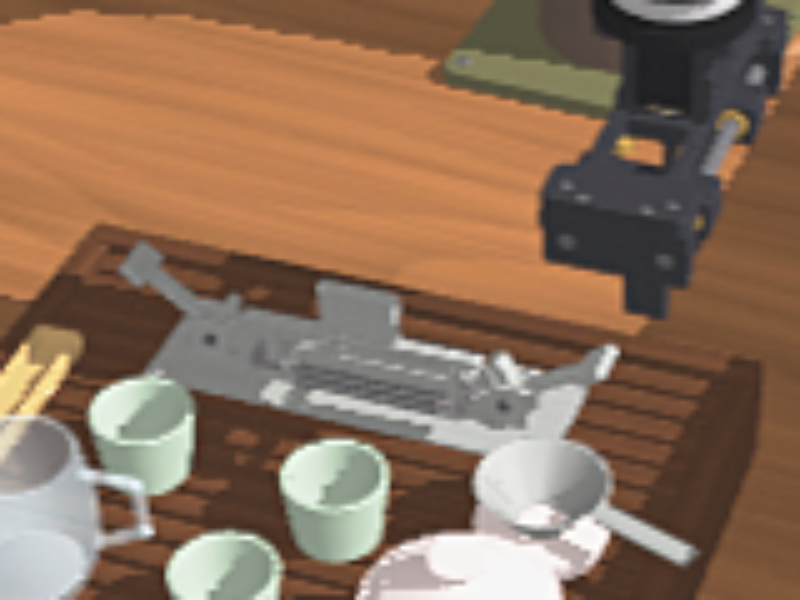

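The cassette stands upright in the well at crop (360,340), released, with its ears inside both open jaws. The gripper is past the left lever. Now lowering outside the left pad and starting to push.

```bash
python3 -m handwheel '[[0,0,0.002,0.03,0,0,0],[0,0,0.002,0.06,0,0,0],[0,0,0.002,0.084,0,0,0],[0,0,0.002,0.084,0,0,0],[0,0,0.002,0.084,0,0,0]]'; python3 -m handwheel '[[0,0,0.004,0,0,0,0],[0,0,0.008,0,0,0,0]]'; python3 go.py .472 .1705 .113 3.2
```

```text
time_s: 9.55
ee_pos: [0.4726, 0.1773, 0.1136]
tcp_rot: [-3.14, -0.08, 0.001]
contact_force: [-0.2, -0.1, 1.1]
gripper_width: 0.0004
time_s: 9.75
ee_pos: [0.4737, 0.171, 0.1148]
tcp_rot: [-3.138, -0.084, -0.004]
contact_force: [-0.9, 0.3, -0.3]
gripper_width: 0.0005
shift [-0.0017  0.0004  0.0018] turn [-0.12 -0.14 -0.13] pos [0.4737 0.171  0.1148] F [-0.9  0.3 -0.3] w 0.0005 t 9.75 q7 -0.29 q1 -0.46
```

```bash
python3 -m handwheel '[[0,-0.001,0.001,0,0,0,0],[0,-0.001,0.002,0,0,0,0],[0,-0.001,0.003,0,0,0,0]]';python3 -m handwheel '[[0,0,0.0015,0,0,0,0],[0,0,0.003,0,0,0,0]]';python3 -m handwheel '[[0,0,0.0015,0,0,0,0],[0,0,0.003,-0.002,0,0,0]]'
```

```text
time_s: 10.05
ee_pos: [0.4722, 0.169, 0.114]
tcp_rot: [-3.138, -0.086, -0.002]
contact_force: [0.3, 3.0, 1.6]
gripper_width: 0.0003
time_s: 10.25
ee_pos: [0.4723, 0.1685, 0.1139]
tcp_rot: [-3.135, -0.09, -0.002]
contact_force: [-2.3, 8.6, 3.9]
gripper_width: 0.0003
time_s: 10.45
ee_pos: [0.4723, 0.1674, 0.1157]
tcp_rot: [-3.132, -0.093, -0.002]
contact_force: [-1.2, 11.3, -0.2]
gripper_width: 0.0003
```

```bash
python3 -m handwheel '[[0,0,0.002,-0.002,0,0,0],[0,0,0.004,-0.004,0,0,0],[0,0,0.006,-0.007,0,0,0]]';python3 -m handwheel '[[0,0,0.002,-0.003,0,0,0],[0,0,0.004,-0.006,0,0,0],[0,0,0.005,-0.008,0,0,0]]'
```

```text
time_s: 10.75
ee_pos: [0.4726, 0.1621, 0.1229]
tcp_rot: [-3.132, -0.094, -0.003]
contact_force: [-1.9, 11.6, 2.1]
gripper_width: 0.0002
time_s: 11.05
ee_pos: [0.473, 0.1548, 0.1308]
tcp_rot: [-3.135, -0.091, -0.002]
contact_force: [-0.1, 6.3, -1.6]
gripper_width: 0.0004
```

```bash
python3 -m handwheel '[[0,0,-0.015,0,0,0,0],[0,0,-0.015,-0.04,0,0,0],[0,0,-0.015,-0.08,0,0,0],[0,0,0.03,-0.08,0,0,0],[0,0,0.08,-0.08,0,0,0]]';python3 go.py .490 -.139 .21 3.2
```

```text
time_s: 11.55
ee_pos: [0.4782, 0.0725, 0.2116]
tcp_rot: [-3.137, -0.094, -0.006]
contact_force: [1.6, -1.1, 0.1]
gripper_width: 0.0005
shift [-0.0009  0.2118  0.001 ] turn [-0.16 -0.23  0.23] pos [0.4782 0.0725 0.2116] F [ 1.6 -1.1  0.1] w 0.0005 t 11.55 q7 -0.13 q1 -0.27
```

```bash
python3 -m handwheel '[[0,0,0.05,0,0,0,0],[0,0,0.1,0,0,0,0],[0,0,0.15,0,0,0,0],[0,0,0.2,0,0,0,0],[0,0,0.212,0,0,0,0.1]]';python3 -m handwheel '[[0,0,0,0,0,0,0],[0,0,0,0.04,0,0,0],[0,0,0,0.08,0,0,0],[0,0,0,0.097,0,0,0],[0,0,0,0.097,0,0,0]]'; python3 go.py .490 -.130 .113 3.2
```

```text
time_s: 12.05
ee_pos: [0.4877, -0.1479, 0.21]
tcp_rot: [3.138, 0.066, 0.0]
contact_force: [-0.2, -0.1, 0.3]
gripper_width: 0.0003
time_s: 12.55
ee_pos: [0.4873, -0.1367, 0.1108]
tcp_rot: [-3.136, -0.089, 0.008]
contact_force: [0.8, -0.4, 0.3]
gripper_width: 0.0002
shift [ 0.003  -0.0066 -0.0022] turn [-0.28  0.28  0.04] pos [ 0.4873 -0.1367  0.1108] F [ 0.8 -0.4  0.3] w 0.0002 t 12.55 q7 0.22 q1 0.19
```

```bash
python3 -m handwheel '[[0,0.002,-0.003,0,0,0,0],[0,0.003,-0.006,0,0,0,0],[0,0.003,-0.009,0,0,0,0]]';python3 -m handwheel '[[0,0,-0.0015,0,0,0,0],[0,0,-0.003,-0.001,0,0,0],[0,0,-0.0045,-0.003,0,0,0]]';python3 -m handwheel '[[0,0,-0.002,-0.002,0,0,0],[0,0,-0.004,-0.004,0,0,0],[0,0,-0.006,-0.007,0,0,0]]'
```

```text
time_s: 12.85
ee_pos: [0.4925, -0.1301, 0.1143]
tcp_rot: [-3.139, -0.084, -0.005]
contact_force: [-0.1, 0.4, 0.0]
gripper_width: 0.0004
time_s: 13.15
ee_pos: [0.4911, -0.1264, 0.1164]
tcp_rot: [-3.139, -0.082, -0.001]
contact_force: [1.2, -0.4, 0.3]
gripper_width: 0.0005
time_s: 13.45
ee_pos: [0.4907, -0.1221, 0.1231]
tcp_rot: [3.14, 0.08, 0.001]
contact_force: [0.5, -5.2, -3.6]
gripper_width: 0.0003
```

```bash
python3 -m handwheel '[[0,0,-0.002,0,0,0,0],[0,0,-0.004,-0.001,0,0,0],[0,0,-0.006,-0.003,0,0,0],[0,0,-0.008,-0.005,0,0,0]]';python3 -m handwheel '[[0,0,-0.002,-0.003,0,0,0],[0,0,-0.004,-0.005,0,0,0],[0,0,-0.006,-0.007,0,0,0],[0,0,-0.008,-0.009,0,0,0]]'
```

```text
time_s: 13.85
ee_pos: [0.4905, -0.1165, 0.1287]
tcp_rot: [3.137, 0.076, 0.002]
contact_force: [-0.3, -10.7, 1.3]
gripper_width: 0.0003
time_s: 14.25
ee_pos: [0.4899, -0.1067, 0.1374]
tcp_rot: [3.14, 0.078, 0.001]
contact_force: [0.6, -6.1, -2.0]
gripper_width: 0.0004
```

```bash
python3 -m handwheel '[[0,0,-0.002,-0.001,0,0,0],[0,0,-0.004,-0.003,0,0,0],[0,0,-0.006,-0.004,0,0,0],[0,0,-0.008,-0.005,0,0,0],[0,0,-0.010,-0.006,0,0,0]]'; python3 go.py .49 -.115 .215 3.2
```

```text
time_s: 14.75
ee_pos: [0.4893, -0.096, 0.1432]
tcp_rot: [3.141, 0.08, 0.001]
contact_force: [0.3, -5.4, -2.5]
gripper_width: 0.0005
shift [-0.0002  0.019  -0.0718] turn [ 0.   -0.02 -0.3 ] pos [ 0.4893 -0.096   0.1432] F [ 0.3 -5.4 -2.5] w 0.0005 t 14.75 q7 0.16 q1 0.1
```

Right lever is at about 0.35 rad. Back to the left.

```bash
python3 -m handwheel '[[0,0,0.018,0,0,0,0],[0,0,0.018,-0.035,0,0,0],[0,0,0.018,-0.072,0,0,0],[0,0,-0.03,-0.072,0,0,0],[0,0,-0.08,-0.072,0,0,0]]';python3 -m handwheel '[[0,0,-0.05,0,0,0,0],[0,0,-0.1,0,0,0,0],[0,0,-0.15,0,0,0,0],[0,0,-0.2,0,0,0,0],[0,0,-0.217,0,0,0,0]]'; python3 go.py .473 .170 .13 3.2
```

```text
time_s: 15.25
ee_pos: [0.486, -0.0147, 0.2166]
tcp_rot: [-3.139, -0.075, -0.006]
contact_force: [0.4, 1.1, -0.1]
gripper_width: 0.0006
time_s: 15.75
ee_pos: [0.472, 0.2096, 0.2157]
tcp_rot: [-3.134, -0.097, 0.0]
contact_force: [0.2, 1.0, 0.5]
gripper_width: 0.0003
shift [-0.0015  0.0401  0.0854] turn [-0.37  0.    0.34] pos [0.472  0.2096 0.2157] F [0.2 1.  0.5] w 0.0003 t 15.75 q7 -0.35 q1 -0.55
```

```bash
python3 -m handwheel '[[0,0,0.03,0,0,0,0],[0,0,0.03,0.03,0,0,0],[0,0,0.03,0.06,0,0,0],[0,0,0.03,0.085,0,0,0],[0,0,0.03,0.085,0,0,0]]'; python3 go.py .473 .165 .13 3.2
```

```text
time_s: 16.25
ee_pos: [0.4731, 0.1722, 0.1283]
tcp_rot: [-3.14, -0.084, 0.009]
contact_force: [-0.6, -0.9, -0.0]
gripper_width: 0.0003
shift [-0.0005  0.0072 -0.0017] turn [-0.04  0.33 -0.14] pos [0.4731 0.1722 0.1283] F [-0.6 -0.9 -0. ] w 0.0003 t 16.25 q7 -0.29 q1 -0.46
```

```bash
python3 -m handwheel '[[0,0,0.005,-0.002,0,0,0],[0,0,0.01,-0.003,0,0,0],[0,0,0.014,-0.005,0,0,0],[0,0,0.016,-0.006,0,0,0]]'; python3 -m handwheel '[[0,0,0.002,-0.001,0,0,0],[0,0,0.004,-0.003,0,0,0],[0,0,0.006,-0.004,0,0,0],[0,0,0.008,-0.005,0,0,0],[0,0,0.010,-0.006,0,0,0]]'; python3 -m handwheel '[[0,0,0.002,-0.001,0,0,0],[0,0,0.004,-0.002,0,0,0],[0,0,0.006,-0.003,0,0,0],[0,0,0.008,-0.004,0,0,0]]'
```

```text
time_s: 16.65
ee_pos: [0.4769, 0.1555, 0.1378]
tcp_rot: [-3.138, -0.081, -0.003]
contact_force: [0.2, 0.4, -0.1]
gripper_width: 0.0002
time_s: 17.15
ee_pos: [0.4771, 0.1488, 0.1429]
tcp_rot: [-3.135, -0.086, -0.002]
contact_force: [-1.1, 7.9, 0.5]
gripper_width: 0.0004
time_s: 17.55
ee_pos: [0.4775, 0.1411, 0.1472]
tcp_rot: [-3.135, -0.087, -0.003]
contact_force: [-1.1, 7.9, 2.6]
gripper_width: 0.0002
```

```bash
python3 -m handwheel '[[0,-0.001,0.002,0,0,0,0],[0,-0.002,0.004,0,0,0,0],[0,-0.002,0.006,0,0,0,0],[0,-0.002,0.008,0,0,0,0],[0,-0.002,0.010,0,0,0,0]]'; python3 -m handwheel '[[0,0,0.0015,0,0,0,0],[0,0,0.003,0,0,0,0],[0,0,0.0045,0,0,0,0]]'
```

```text
time_s: 18.05
ee_pos: [0.4774, 0.1323, 0.1478]
tcp_rot: [-3.133, -0.088, -0.008]
contact_force: [-0.2, 9.2, 7.8]
gripper_width: 0.0004
time_s: 18.35
ee_pos: [0.4776, 0.1278, 0.1478]
tcp_rot: [-3.133, -0.088, -0.008]
contact_force: [-0.2, 10.0, 6.8]
gripper_width: 0.0002
```

```bash
python3 -m handwheel '[[0,0,-0.018,0,0,0,0],[0,0,-0.018,-0.035,0,0,0],[0,0,-0.018,-0.07,0,0,0],[0,0,0.03,-0.07,0,0,0],[0,0,0.08,-0.07,0,0,0]]';python3 -m handwheel '[[0,0,0.05,0,0,0,0],[0,0,0.1,0,0,0,0],[0,0,0.15,0,0,0,0],[0,0,0.17,0,0,0,0],[0,0,0.17,0,0,0,0]]'; python3 go.py .49 -.115 .14 3.2
```

```text
time_s: 18.85
ee_pos: [0.4808, 0.0439, 0.2176]
tcp_rot: [-3.138, -0.09, -0.005]
contact_force: [0.4, -1.2, 0.0]
gripper_width: 0.0006
time_s: 19.35
ee_pos: [0.4881, -0.1312, 0.2162]
tcp_rot: [3.14, 0.07, -0.0]
contact_force: [0.9, 0.9, 0.2]
gripper_width: 0.0005
shift [ 0.0027 -0.0162  0.0761] turn [ 0.06  0.02 -0.66] pos [ 0.4881 -0.1312  0.2162] F [0.9 0.9 0.2] w 0.0005 t 19.35 q7 0.21 q1 0.17
```

```bash
python3 -m handwheel '[[0,0.002,-0.010,0.01,0,0,-0.6],[0,0.002,-0.010,0.045,0,0,-0.6],[0,0.002,-0.010,0.072,0,0,-0.6],[0,0.002,-0.010,0.072,0,0,-0.6]]'; python3 -m handwheel '[[0,0,-0.004,0,0,0,0],[0,0,-0.008,0,0,0,0],[0,0,-0.012,0,0,0,0],[0,0,-0.015,0,0,0,0],[0,0,-0.018,0,0,0,0]]'; python3 go.py .487 -.078 .148 3.2
```

```text
time_s: 19.75
ee_pos: [0.4883, -0.1121, 0.141]
tcp_rot: [-3.135, -0.107, 0.011]
contact_force: [-0.6, -0.1, -0.1]
gripper_width: 0.0002
time_s: 20.25
ee_pos: [0.4897, -0.0976, 0.1447]
tcp_rot: [-3.138, -0.099, -0.002]
contact_force: [0.2, 0.0, -0.2]
gripper_width: 0.0005
shift [-0.0015 -0.0198 -0.0033] turn [-0.09 -0.09  0.42] pos [ 0.4897 -0.0976  0.1447] F [ 0.2  0.  -0.2] w 0.0005 t 20.25 q7 0.16 q1 0.11
```

```bash
python3 -m handwheel '[[0,0,-0.002,0,0,0,0.4],[0,0,-0.004,-0.001,0,0,0.4],[0,-0.001,-0.006,-0.002,0,0,0.4],[0,-0.001,-0.008,-0.003,0,0,0.4],[0,-0.001,-0.010,-0.003,0,0,0.4]]'; python3 -m handwheel '[[0,0,-0.002,0,0,0,0],[0,0,-0.004,-0.001,0,0,0],[0,0,-0.006,-0.001,0,0,0],[0,0,-0.008,-0.002,0,0,0]]'
```

```text
time_s: 20.75
ee_pos: [0.4886, -0.0903, 0.1474]
tcp_rot: [3.139, 0.084, 0.004]
contact_force: [1.3, -7.5, 0.4]
gripper_width: 0.0001
time_s: 21.15
ee_pos: [0.4881, -0.0835, 0.1494]
tcp_rot: [3.138, 0.082, 0.004]
contact_force: [2.6, -9.4, -6.3]
gripper_width: 0.0004
```

```bash
python3 -m handwheel '[[0,0,-0.0015,0,0,0,0],[0,0,-0.003,0.001,0,0,0],[0,0,-0.0045,0.001,0,0,0],[0,0,-0.006,0.001,0,0,0]]'; python3 -m handwheel '[[0,0,-0.001,0,0,0,0],[0,0,-0.002,0,0,0,0]]'
```

```text
time_s: 21.55
ee_pos: [0.4879, -0.0791, 0.1493]
tcp_rot: [3.136, 0.079, 0.005]
contact_force: [-0.7, -11.5, 7.9]
gripper_width: 0.0002
time_s: 21.75
ee_pos: [0.4878, -0.0774, 0.1494]
tcp_rot: [3.136, 0.079, 0.006]
contact_force: [-0.6, -12.5, 9.0]
gripper_width: 0.0005
```

```bash
python3 -m handwheel '[[0,0,0.02,-0.001,0,0,0],[0,0,0.02,-0.03,0,0,0],[0,0,0.02,-0.068,0,0,0],[0,0,-0.03,-0.068,0,0,0],[0,0,-0.08,-0.068,0,0,0]]';python3 -m handwheel '[[0,0,-0.05,0,0,0,0],[0,0,-0.1,0,0,0,0],[0,0,-0.15,0,0,0,0],[0,0,-0.158,0,0,0,0],[0,0,-0.158,0,0,0,0]]'; python3 go.py .475 .142 .145 3.2
```

```text
time_s: 22.25
ee_pos: [0.4832, 0.0074, 0.2176]
tcp_rot: [-3.139, -0.079, -0.006]
contact_force: [0.3, 0.0, -0.3]
gripper_width: 0.0003
time_s: 22.75
ee_pos: [0.4728, 0.1679, 0.2165]
tcp_rot: [-3.137, -0.096, 0.0]
contact_force: [0.0, -0.3, -0.2]
gripper_width: 0.0004
shift [0.0006 0.0261 0.0714] turn [-0.16  0.01  0.29] pos [0.4728 0.1679 0.2165] F [ 0.  -0.3 -0.2] w 0.0004 t 22.75 q7 -0.29 q1 -0.47
```

```bash
python3 -m handwheel '[[0,0,0.016,0.01,0,0,0.3],[0,0,0.016,0.04,0,0,0.3],[0,0,0.016,0.068,0,0,0.3],[0,0,0.016,0.068,0,0,0.3]]'; python3 -m handwheel '[[0,0,0.004,0,0,0,0],[0,0,0.008,0,0,0,0],[0,0,0.012,0,0,0,0],[0,0,0.014,0,0,0,0],[0,0,0.016,0,0,0,0]]'; python3 go.py .475 .117 .149 3.2
```

```text
time_s: 23.15
ee_pos: [0.4727, 0.1463, 0.1462]
tcp_rot: [3.139, 0.074, -0.009]
contact_force: [-0.0, -0.5, 0.3]
gripper_width: 0.0005
time_s: 23.65
ee_pos: [0.4756, 0.1333, 0.1491]
tcp_rot: [-3.138, -0.079, -0.002]
contact_force: [-2.1, -0.5, 0.6]
gripper_width: 0.0003
shift [-0.0014  0.0163  0.0001] turn [-0.12 -0.08 -0.31] pos [0.4756 0.1333 0.1491] F [-2.1 -0.5  0.6] w 0.0003 t 23.65 q7 -0.24 q1 -0.39
```

```bash
python3 -m handwheel '[[0,0,0.002,0,0,0,0],[0,0,0.004,0,0,0,0],[0,0,0.006,-0.001,0,0,0],[0,0,0.008,-0.001,0,0,0],[0,0,0.010,-0.001,0,0,0]]'; python3 -m handwheel '[[0,0,0.0015,0,0,0,0],[0,0,0.003,-0.001,0,0,0],[0,0,0.0045,-0.001,0,0,0],[0,0,0.006,-0.001,0,0,0]]'
```

```text
time_s: 24.15
ee_pos: [0.4756, 0.1263, 0.1496]
tcp_rot: [-3.135, -0.084, -0.001]
contact_force: [-1.7, 8.0, 2.4]
gripper_width: 0.0003
time_s: 24.55
ee_pos: [0.4758, 0.1219, 0.1505]
tcp_rot: [-3.133, -0.087, -0.001]
contact_force: [-2.0, 11.3, -0.2]
gripper_width: 0.0004
```

```bash
python3 -m handwheel '[[0,0,0.0015,0,0,0,0],[0,0,0.003,0,0,0,0],[0,0,0.004,0,0,0,0]]'; python3 -m handwheel '[[0,0,0.001,0,0,0,0],[0,0,0.002,0,0,0,0]]';python3 -m handwheel '[[0,0,0.001,0,0,0,0]]'
```

```text
time_s: 24.85
ee_pos: [0.476, 0.1188, 0.1508]
tcp_rot: [-3.132, -0.088, -0.001]
contact_force: [-3.1, 12.0, 2.2]
gripper_width: 0.0003
time_s: 25.05
ee_pos: [0.476, 0.1186, 0.1508]
tcp_rot: [-3.13, -0.09, -0.002]
contact_force: [-3.2, 17.2, 1.8]
gripper_width: 0.0001
time_s: 25.15
ee_pos: [0.476, 0.1185, 0.1508]
tcp_rot: [-3.129, -0.092, -0.002]
contact_force: [-3.2, 18.5, 2.3]
gripper_width: 0.0005
```

The left lever has met its stop: force rises with no motion. Now finishing the right.

```bash
python3 -m handwheel '[[0,0,-0.018,0,0,0,0],[0,0,-0.018,-0.035,0,0,0],[0,0,-0.018,-0.067,0,0,0],[0,0,0.03,-0.067,0,0,0],[0,0,0.08,-0.067,0,0,0]]';python3 -m handwheel '[[0,0,0.05,0,0,0,0],[0,0,0.1,0,0,0,0],[0,0,0.136,0,0,0,0],[0,0,0.136,0,0,0,0],[0,0,0.136,0,0,0,0]]'; python3 go.py .488 -.1 .149 3.2
```

```text
time_s: 25.65
ee_pos: [0.4814, 0.0314, 0.2184]
tcp_rot: [-3.138, -0.088, -0.006]
contact_force: [0.8, -0.6, -0.5]
gripper_width: 0.0005
time_s: 26.15
ee_pos: [0.4871, -0.106, 0.217]
tcp_rot: [-3.139, -0.076, -0.0]
contact_force: [-0.5, -0.0, -0.3]
gripper_width: 0.0005
shift [ 0.0012 -0.0059  0.068 ] turn [-0.11 -0.   -0.42] pos [ 0.4871 -0.106   0.217 ] F [-0.5 -0.  -0.3] w 0.0005 t 26.15 q7 0.17 q1 0.12
```

```bash
python3 -m handwheel '[[0,0,-0.004,0.02,0,0,-0.4],[0,0,-0.004,0.05,0,0,-0.4],[0,0,-0.004,0.067,0,0,-0.4],[0,0,-0.004,0.067,0,0,-0.4]]'; python3 -m handwheel '[[0,0,-0.004,0,0,0,0],[0,0,-0.008,0,0,0,0],[0,0,-0.012,0,0,0,0],[0,0,-0.016,0,0,0,0],[0,0,-0.018,0,0,0,0]]'; python3 go.py .487 -.078 .149 3.2
```

```text
time_s: 26.55
ee_pos: [0.4859, -0.0986, 0.1483]
tcp_rot: [-3.136, -0.096, 0.007]
contact_force: [-0.0, -0.0, -0.1]
gripper_width: 0.0007
time_s: 27.05
ee_pos: [0.4864, -0.0825, 0.1506]
tcp_rot: [-3.138, -0.092, -0.002]
contact_force: [-0.8, 0.1, -0.1]
gripper_width: 0.0003
shift [ 0.0009 -0.0044  0.0016] turn [-0.11 -0.07  0.15] pos [ 0.4864 -0.0825  0.1506] F [-0.8  0.1 -0.1] w 0.0003 t 27.05 q7 0.14 q1 0.08
```

```bash
python3 -m handwheel '[[0,0,-0.002,0,0,0,0],[0,0,-0.004,0,0,0,0],[0,0,-0.006,0,0,0,0],[0,0,-0.007,0,0,0,0]]'; python3 -m handwheel '[[0,0,-0.001,0,0,0,0],[0,0,-0.002,0,0,0,0]]';python3 -m handwheel '[[0,0,-0.001,0,0,0,0],[0,0,-0.001,0,0,0,0]]'
```

```text
time_s: 27.45
ee_pos: [0.4858, -0.0775, 0.1502]
tcp_rot: [-3.14, -0.089, -0.001]
contact_force: [0.6, -5.4, -0.1]
gripper_width: 0.0002
time_s: 27.65
ee_pos: [0.4858, -0.0773, 0.1502]
tcp_rot: [3.139, 0.085, 0.002]
contact_force: [0.1, -9.4, -0.1]
gripper_width: 0.0006
time_s: 27.85
ee_pos: [0.4857, -0.0768, 0.1503]
tcp_rot: [3.138, 0.084, 0.002]
contact_force: [1.0, -8.8, -0.9]
gripper_width: 0.0004
```

```bash
python3 -m handwheel '[[0,0,-0.001,0,0,0,0],[0,0,-0.002,0,0,0,0]]'; python3 -m handwheel '[[0,0,-0.001,0,0,0,0],[0,0,-0.002,0,0,0,0]]'
```

```text
time_s: 28.05
ee_pos: [0.4857, -0.0763, 0.1503]
tcp_rot: [3.136, 0.082, 0.002]
contact_force: [0.6, -13.8, -1.2]
gripper_width: 0.0007
time_s: 28.25
ee_pos: [0.4857, -0.0761, 0.1504]
tcp_rot: [3.134, 0.079, 0.003]
contact_force: [1.9, -17.8, -0.7]
gripper_width: 0.0004
```

The right lever is against its stop too. Backing off to look.

```bash
python3 -m handwheel '[[0,0,0.02,0,0,0,0],[0,0,0.03,-0.03,0,0,0],[0,0,0.03,-0.08,0,0,0],[0,0,0.08,-0.12,0,0,0],[0,0,0.12,-0.12,0,0,0]]'; python3 -m handwheel '[[0,0,0.05,0,0,0,0],[0,0,0.1,0,0,0,0],[0,0,0.1,0,0,0,0],[0,0,0.1,0,0,0,0]]'; python3 - <<'E'
from h import *
from workcell import robot
g=robot.grab_frame("scene");t=robot.grab_frame("top"); pickle.dump((g,t),open('end.pkl','wb'))
a=cv2.resize(g["frame"][175:265,200:345,::-1],(800,496),interpolation=2)
for y0 in():pass
cv2.imwrite('pics/end.png',a)
E
```

```text
time_s: 28.75
ee_pos: [0.4946, -0.1861, 0.2734]
tcp_rot: [-3.138, -0.1, -0.011]
contact_force: [1.9, -0.2, -1.1]
gripper_width: 0.0004
time_s: 29.15
ee_pos: [0.4973, -0.2881, 0.269]
tcp_rot: [-3.138, -0.086, 0.001]
contact_force: [-0.1, -0.0, 0.1]
gripper_width: 0.0006
```

View pics/end.png

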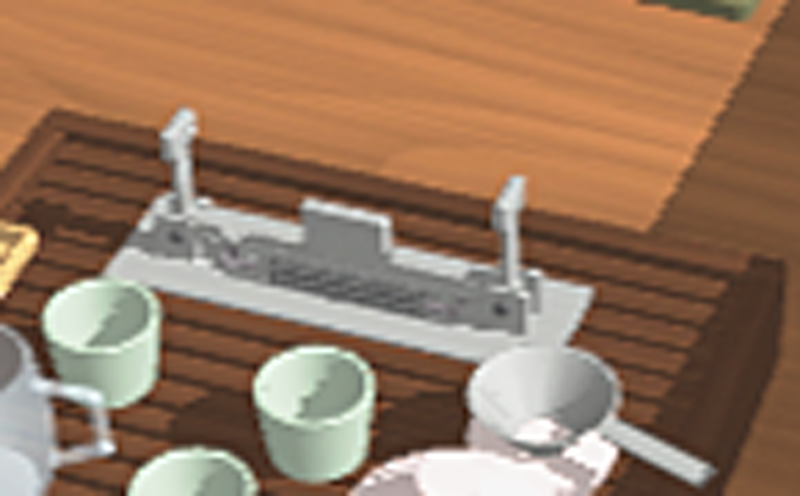

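Both handles stand upright (crop (180,160) and (512,250)), the cassette is down and level, and the tea things are in place. As a numeric check I'll fit cassette depth and lever angles, and check for any shift of the bystanders.

```bash
python3 - <<'E'
from edge import *
g,t=pickle.load(open('end.pkl','rb')); s0=pickle.load(open('scene.pkl','rb'))
G=grad(g); o=[.4815,.0209,.014]; w=.0555
tab=[((.004,-.022,.098),(.004,.022,.098)),((.004,-.022,.075),(.004,-.022,.098)),((.004,.022,.075),(.004,.022,.098))]
r=[(score(G,g,[o[0]-w*b,o[1]+b,o[2]+c],tab,w),b,c) for b in np.arange(-.004,.0041,.0005) for c in np.arange(-.006,.0181,.0005)]
print('tab dy,dz',[tuple(np.round(q,4)) for q in sorted(r)[::-1][:3]])
for sg in(1,-1):
  def seg(th):
    P=lambda x,out,up:(x,sg*(.084+up*np.sin(th)+out*np.cos(th)),.068+up*np.cos(th)-out*np.sin(th))
    return [(P(.013,3.5e-3,.047),P(.013,3.5e-3,.063)),(P(.013,-3.5e-3,.047),P(.013,-3.5e-3,.063)),(P(.013,-3.5e-3,.063),P(.013,3.5e-3,.063)),(P(.003,-.003,.02),P(.003,-.003,.045)),(P(.003,.003,.02),P(.003,.003,.045))]
  r=[(score(G,g,o,seg(th),w),th) for th in np.arange(-.15,.25,.01)]
  print('lever',sg,[tuple(np.round(q,3)) for q in sorted(r)[::-1][:4]])
d=np.abs(g["frame"].astype(int)-s0["frame"]).max(2)
for n,(x0,x1,y0,y1) in dict(gaiwan=(258,306,255,302),pitcher=(176,222,232,274),cups=(205,272,225,285),scoop=(172,210,214,252),strainer=(283,330,235,265),canister=(110,147,180,224)).items(): print(n,(d[y0:y1,x0:x1]>60).mean().round(3))
E
```

```text
tab dy,dz [(np.float64(304.9208), np.float64(0.0025), np.float64(0.006)), (np.float64(304.6007), np.float64(0.003), np.float64(0.006)), (np.float64(303.2513), np.float64(0.0025), np.float64(0.0065))]
lever 1 [(np.float64(448.145), np.float64(0.07)), (np.float64(446.965), np.float64(0.08)), (np.float64(442.407), np.float64(0.09)), (np.float64(436.52), np.float64(0.1))]
lever -1 [(np.float64(404.438), np.float64(-0.07)), (np.float64(398.666), np.float64(-0.08)), (np.float64(392.304), np.float64(-0.06)), (np.float64(391.796), np.float64(-0.02))]
gaiwan 0.0
pitcher 0.0
cups 0.0
scoop 0.0
strainer 0.002
canister 0.0
```

Both levers shift by +0.07/-0.07, which is a common +y image offset, and the tab shows an offset too. I'll use the flange and levers in the same image as reference to remove the bias.

```bash
python3 - <<'E'
from edge import *
g,t=pickle.load(open('end.pkl','rb')); G=grad(g); o=[.4815,.0209,0]; w=.0555
def fit(name,segs):
  r=[(score(G,g,[o[0]-w*b,o[1]+b,o[2]+c],segs,w),b,c) for b in np.arange(-.006,.0081,.0005) for c in np.arange(-.008,.0121,.0005)]
  print(name,[tuple(np.round(q,4)) for q in sorted(r)[::-1][:3]])
h,k=.034,.115
for z in(.067,): fit('flange %g'%z,[((-h,-k,z),(h,-k,z)),((h,-k,z),(h,k,z)),((h,k,z),(-h,k,z)),((-h,k,z),(-h,-k,z))])
for sg in(1,-1):
  P=lambda x,out,up:(x,sg*(.084+out),.082+up)
  fit('lever %d'%sg,[(P(.013,3.5e-3,.047),P(.013,3.5e-3,.063)),(P(.013,-3.5e-3,.047),P(.013,-3.5e-3,.063)),(P(.013,-3.5e-3,.063),P(.013,3.5e-3,.063)),(P(.013,-3.5e-3,.047),P(.013,3.5e-3,.047))])
z=.014
fit('tab',[((.004,-.022,.098+z),(.004,.022,.098+z)),((.004,-.022,.075+z),(.004,-.022,.098+z)),((.004,.022,.075+z),(.004,.022,.098+z))])
fit('tab back',[((-.004,-.022,.098+z),(-.004,.022,.098+z)),((.004,-.022,.098+z),(.004,.022,.098+z)),((.004,-.022,.075+z),(.004,-.022,.098+z)),((.004,.022,.075+z),(.004,.022,.098+z)),((-.004,.022,.075+z),(-.004,.022,.098+z))])
E
```

```text
flange 0.067 [(np.float64(362.3878), np.float64(0.0), np.float64(0.0)), (np.float64(361.925), np.float64(-0.0005), np.float64(0.0)), (np.float64(361.7808), np.float64(-0.0005), np.float64(-0.0005))]
lever 1 [(np.float64(364.9432), np.float64(0.0055), np.float64(-0.008)), (np.float64(363.9222), np.float64(0.0055), np.float64(-0.0075)), (np.float64(363.6088), np.float64(0.005), np.float64(-0.003))]
lever -1 [(np.float64(377.0792), np.float64(0.008), np.float64(-0.008)), (np.float64(375.9905), np.float64(0.008), np.float64(-0.0075)), (np.float64(375.0571), np.float64(0.0075), np.float64(-0.008))]
tab [(np.float64(304.9208), np.float64(0.0025), np.float64(0.006)), (np.float64(304.6007), np.float64(0.003), np.float64(0.006)), (np.float64(303.2513), np.float64(0.0025), np.float64(0.0065))]
tab back [(np.float64(452.4289), np.float64(0.0005), np.float64(-0.001)), (np.float64(451.936), np.float64(0.001), np.float64(-0.001)), (np.float64(451.3043), np.float64(0.0005), np.float64(-0.0015))]
```

The full tab outline fits fully seated (dy 0.5 mm, dz -1 mm), but the lever fit is ambiguous. I'll settle it with a touch test on the left lever.

```bash
python3 -m handwheel '[[0,0,-0.05,0,0,0,0],[0,0,-0.1,0,0,0,0],[0,0,-0.15,0,0,0,0],[0,0,-0.2,0,0,0,0],[0,0,-0.25,0,0,0,0]]'; python3 -m handwheel '[[0,0,-0.05,0,0,0,0],[0,0,-0.1,0,0,0,0],[0,0,-0.15,0,0,0,0],[0,0,-0.18,0,0,0,0],[0,0,-0.18,0,0,0,0]]'; python3 go.py .476 .140 .15 3.2
```

```text
time_s: 29.75
ee_pos: [0.4825, -0.0337, 0.2701]
tcp_rot: [-3.137, -0.096, -0.0]
contact_force: [0.8, 0.6, 1.4]
gripper_width: 0.0008
time_s: 30.25
ee_pos: [0.4711, 0.1497, 0.2703]
tcp_rot: [-3.134, -0.111, 0.0]
contact_force: [0.4, -0.2, 1.0]
gripper_width: 0.0008
shift [0.0042 0.0107 0.1202] turn [-0.34 -0.    0.85] pos [0.4711 0.1497 0.2703] F [ 0.4 -0.2  1. ] w 0.0008 t 30.25 q7 -0.31 q1 -0.41
```

```bash
python3 -m handwheel '[[0,0.004,0.005,0.02,0,0,0.8],[0,0.004,0.005,0.06,0,0,0.8],[0,0.004,0.005,0.1,0,0,0.8],[0,0.004,0.005,0.119,0,0,0.8],[0,0.004,0.005,0.119,0,0,0.8]]'; python3 go.py .476 .122 .15 3.2; python3 -m handwheel '[[0,0,0.004,0,0,0,0],[0,0,0.008,0,0,0,0],[0,0,0.012,0,0,0,0],[0,0,0.016,0,0,0,0],[0,0,0.016,0,0,0,0]]'; python3 go.py .476 .1185 .15 3.2
```

```text
time_s: 30.75
ee_pos: [0.475, 0.1371, 0.1491]
tcp_rot: [-3.141, -0.071, 0.009]
contact_force: [0.2, 0.1, 0.3]
gripper_width: 0.0005
shift [ 0.0003  0.0151 -0.0009] turn [-0.01  0.32 -0.62] pos [0.475  0.1371 0.1491] F [0.2 0.1 0.3] w 0.0005 t 30.75 q7 -0.3 q1 -0.38
time_s: 31.25
ee_pos: [0.4784, 0.1204, 0.1518]
tcp_rot: [-3.139, -0.066, -0.002]
contact_force: [0.4, -0.3, 1.4]
gripper_width: 0.0005
shift [-0.0025  0.0018  0.0018] turn [-0.09 -0.07 -0.77] pos [0.4784 0.1204 0.1518] F [ 0.4 -0.3  1.4] w 0.0005 t 31.25 q7 -0.28 q1 -0.34
```

```bash
python3 -m handwheel '[[0,0,0.001,0,0,0,0],[0,0,0.002,0,0,0,0]]'; python3 -m handwheel '[[0,0,0.001,0,0,0,0],[0,0,0.002,0,0,0,0]]';python3 -m handwheel '[[0,0,0.001,0,0,0,0],[0,0,0.002,0,0,0,0]]'
```

```text
time_s: 31.45
ee_pos: [0.4783, 0.1195, 0.1513]
tcp_rot: [-3.139, -0.069, -0.001]
contact_force: [-0.3, 0.1, 0.6]
gripper_width: 0.0003
time_s: 31.65
ee_pos: [0.4783, 0.119, 0.1512]
tcp_rot: [-3.137, -0.071, -0.001]
contact_force: [-1.9, 6.4, 0.2]
gripper_width: 0.0004
time_s: 31.85
ee_pos: [0.4783, 0.1189, 0.1513]
tcp_rot: [-3.135, -0.074, -0.001]
contact_force: [-1.6, 10.6, 0.5]
gripper_width: 0.0002
```

Contact starts at y = 0.119 and is stiff at once, so the left lever stayed home. Retracting and handing in.

```bash
python3 -m handwheel '[[0,0,-0.015,0,0,0,0],[0,0,-0.025,-0.03,0,0,0],[0,0,-0.03,-0.08,0,0,0],[0,0,-0.03,-0.12,0,0,0],[0,0,-0.03,-0.12,0,0,0]]'; python3 -m handwheel '[[0,0,0,0,0,0,0],[0,0,0,0,0,0,0]]'; python3 -c "
from workcell import robot
print(robot.hand_in())"
```

```text
time_s: 32.35
ee_pos: [0.4798, 0.1458, 0.2759]
tcp_rot: [-3.136, -0.068, -0.016]
contact_force: [1.0, 0.4, 0.1]
gripper_width: 0.0007
time_s: 32.55
ee_pos: [0.4762, 0.1445, 0.2701]
tcp_rot: [-3.14, -0.068, 0.003]
contact_force: [-0.1, -0.3, -0.2]
gripper_width: 0.0006
the job is handed in; nothing more can be done
None
```

The cassette is seated in the well with both levers against their stops, and the job was handed in at about 32.6 s. I took the steel cassette from the rack, lowered it onto the open levers and released it. Then I swung the levers in by turns, left, right, left, right, left, right (left to about 0.67 and 0.19 rad, right to about 0.35 and 0.04, then each home). The highest push I read was about 19 N.

**Levers:** both met a rigid stop, where force rose to about 18 N with almost no motion. A later touch on the left lever was stiff at once at the same place. The right lever was not re-touched after its last push.

**Cassette:** the full-outline fit of the grip tab put it within 1 mm of full depth and 0.5 mm of the well's middle. The last picture showed it level, with both handles upright.

**Bystanders:** the scene pictures from before and after showed no change at any of the tea things.

**Checks that disagreed:** a simpler tab fit gave 6 mm too high. The lever-angle image fit gave +0.07 and -0.07 rad, outside the 0.04 rad limit. The right lever cannot go below 0, so I took both as fitting errors and trusted the touch test and the fuller fit.

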